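# Seat a hob insert in its corner stop and start the test

### The arm

A 6-joint arm with a two-finger parallel gripper is mounted at the origin on the work surface. World frame = base frame: x ahead of the robot, y to its left, z up, the work surface at z = 0. Lengths are in m, angles in rad, forces in N, time in s.
With the tool pointing down it reaches from about 0.375 to 0.9 m from the base axis. Payload 3.1 kg.
Tool frame: the origin (TCP) lies on the centre line of the jaws, within the pads' length; the fingertips stand 25 mm ahead of it and the grasp point (between the pads) lies 6 mm ahead of it; x points along the fingers, y is the direction in which the jaws open and shut, and the axes are right-handed (so a half turn about x gives the same grasp; the last joint's range is limited). The gripper opens to 87 mm and grips with 3 to 60 N. Pads are 19 mm wide; open, the fingers measure 117 mm over their backs; the gripper's body (75 mm by 190 mm) begins 51 mm behind the grasp point.
Start: joints at [-0.178, 0.527, 1.433, -0, 1.181, -0.178], TCP at [0.625, 0, 0.248] pointing down, gripper open.
Joint ranges: [-3.08, 3.08], [-0.75, 2.2], [0.22, 2.44], [-1.43, 4.57], [0, 2.65], [-2.85, 2.85]. Speed limits (rad/s): [2.79, 2.79, 3.14, 3.14, 3.14, 3.14].

### API

Orientations are given as a unit quaternion [x, y, z, w].
In Python, from rig import robot gives the robot as it stands. The module is installed in compiled form; this text tells all that it offers.
- The arm moves only by the tool move_arm, never from a script. Its argument "commands" is a list of rows, each a list of 5 numbers: the gripper's target within -1 to 1 (shut at 1, half-way at 0, fully open at -1), then the shift along the tool's x, y, z in mm, then the turn about the tool's x in degrees. A call has 1 to 8 rows; each row is the pose to reach, as a shift and turn from the pose commanded when the call began, along the tool's axes at that moment; what a row does not reach only later rows make up. A row lasts 1/12 s, in which the tool goes at most 41.7 mm and 7.16 degrees, less where a joint would pass 70% of its speed; a pose out of reach is approached as far as the arm can. A call with a gripper value outside its range is refused whole. The fingers move at their own pace and stop on an object; "newtons" is the grip in N (left out, the last holds). Time passes only in rows, so rows that repeat a pose let the fingers close. It gives the time, the measured TCP pose, the force and the opening at its end, in the units of the state.
- robot.get_obs(): the state, without advancing time (a new reading comes with each control period).
- robot.camera(name): name is "scene" or "side" or "wrist"; returns a dict with "image" (400x640x3 uint8, red, green, blue), "fx", "fy", "cx", "cy" (pixels), "xyz" and "rotation" of the camera in the world; the wrist camera has in their place "tool_from_camera" (4x4, takes a point from camera to tool coordinates, whose origin is the TCP and whose axes are the tool frame's). Camera axes: x right, y down, z forward; pixel columns grow to the right and rows downward; lengths in m; the calibration is good to about 2 mm. A picture is of the moment at which its call begins: read the wrist's pose just before it. There is no depth.
- robot.hand_in(): hands the job in, once; it reports no verdict.
Trained networks look in a picture, given as the dict that the camera call returned (one of the last four; its "shot" number tells which), for a name from the list of things; names that differ only in an ending like _2 or _b are one class to them, and where a whole thing is asked for, a point or a joint stands for the part that bears it (a point fixed in the world has none). Each returns a list of dicts, best first, with "p" (0 to 1); they miss things now and then, are a little off and sometimes report something else, mostly with a low value. They report only what shows in the picture. A call takes as long as a camera call. They do not tell look-alikes from the thing itself.
- robot.regions_of(picture, name): "pixels" (400x640 bool, what is visible of it) and "bbox" ([left, top, right, bottom] in pixels, round what is visible of it).
The state is a dict: "time": time; "q": joint angles; "joint_velocities": joint speeds; "joint_torque": joint torques, N m; "position": TCP position; "tool_rot": TCP orientation; "ft_force": force on the tool from outside, world axes, zero at the start; "moment": the same for the moment, N m; "grip_width": finger opening in m.
Only numpy, scipy, OpenCV 4.12 (cv2) and the standard library are available. Lean on these libraries where they do the work, as an engineer would, in place of code of your own. Each camera call takes 0.05 s, during which the arm holds its last target.

### The job

Push the single-burner hob insert along the bench, without lifting it, until it sits squarely against both yellow rails of the corner stop with no gap, its burner cap still seated on top. Only then press the green button on the blue control box all the way down to start the test and let it come back up. Do not press the red button, and leave everything else on the bench where it is.

Things in the scene. Friction and masses are not known exactly. Their poses are not given: they have to be found in the camera images.
- stop: yellow L-shaped stop fixed to the bench, rails 24 mm high, 22 mm thick. Origin: inner corner of the contact faces, at bench height. Long rail: face at x = 0, from y = -298 to +22 mm. Short rail: face at y = 0, from x = -75 to 0 mm. The insert lies in the quarter x < 0, y < 0; seated, its centre is at x = -55, y = -85 mm, axes parallel. It starts 50 to 95 mm short in both x and y, turned up to 0.3 rad
- hob: loose hob insert: flat steel slab 110 mm (x) by 170 mm (y), 26 mm high, plain upright sides, 0.45 to 0.85 kg, slides under 10 N. Origin: centre of its underside, z up. On top a round burner 68 mm across at x = 0, y = 25 mm (with cap 50 mm above the bench) and a fixed black knob 32 mm across at x = -12, y = -55 mm (49 mm above the bench). Its +x side goes to the long rail, +y to the short rail
- hob_far_left (a point): corner of the insert's +x and +y sides (x = +55, y = +85 mm on it, half way up the side); comes to the inner corner of the stop
- hob_far_right (a point): corner of the insert's +x and -y sides (x = +55, y = -85 mm on it, half way up the side)
- hob_burner (a point): centre of the floor of the burner's round recess (60 mm across, 6 mm deep), 36 mm above the insert's underside; the cap's underside rests here
- cap: loose dark burner cap, 68 mm across, 13.5 mm thick, its 54 mm foot in the burner's recess; origin at the centre of its underside. It must stay there
- start_top (a point): centre of the top face of the round green button (32 mm across) on the blue control box; pressed straight down. The box is fixed, 90 by 140 mm and 45 mm high
- start (a joint): travel of the green button: 0 up, 0.006 m fully down, about 5 N to bottom; springs back
- halt_top (a point): centre of the top face of the round red button, same size, 70 mm from the green one on the same box
- halt (a joint): travel of the red button: 0 up, 0.006 m fully down
- parts_tray: grey open parts tray, fixed, 120 by 160 mm, 40 mm high, origin at the centre of its underside; it and the control box stand on opposite sides of the work, either way round
- knob_a: loose black plastic control knob, 38 mm across its foot, 24 mm tall, origin at the centre of its underside; in the parts tray
- knob_b: loose black plastic control knob, 38 mm across its foot, 24 mm tall, origin at the centre of its underside; in the parts tray
- knob_c: loose black plastic control knob, 38 mm across its foot, 24 mm tall, origin at the centre of its underside; standing on the bench to the left of the stop
- spare_cap: loose spare burner cap like the one on the insert, 68 mm across, 13.5 mm thick, on the bench to the right; origin at the centre of its underside
- crown: loose aluminium burner ring, 60 mm outside, 40 mm inside, 18 mm high, on the bench to the right; origin at the centre of its underside
- screwdriver: loose screwdriver lying on the bench beyond the left side of the stop; origin on its underside
Mind the look-alikes: they are no part of the job. What is shaped like the cap but purple is not meant.

How it is judged:
By the outcome, as a careful person would: the job done as asked, in the order asked, and still so for the second after the job is handed in, with the robot touching nothing.
It also fails if it takes over 61 s, if anything falls off the work surface, if the arm or the gripper's body presses on something with over 40 N, if the wrist force passes 120 N, or if a joint passes its speed limit or range.

## Working session

There is one attempt and no reset: what is moved stays moved. The work goes in short steps, Python scripts to look and compute and a tool call to move; the robot and the scene stay as the last step left them, time stands still between calls to the robot, and variables do not carry over. Pictures are saved under pics/ and viewed, and the job is handed in when it is done.

Besides the shell and the picture viewer there is one more tool, called after "Call:" as name([rows], argument=value, ...), one row to a line, values as JSON. move_arm: Moves the arm, as the interface text tells. Its arguments: {"type":"object","properties":{"commands":{"type":"array","items":{"type":"array","items":{"type":"number"}}},"newtons":{"type":"number"}},"required":["commands"]}

```bash
mkdir -p pics
cat > h.py <<'E'
import numpy as np, cv2
from rig import robot
def save(im,n): cv2.imwrite('pics/'+n,cv2.cvtColor(im,cv2.COLOR_RGB2BGR))
E
python3 - <<'E'
from h import *
import pickle
o=robot.get_obs()
for k,v in o.items(): print(k,np.round(v,4))
for n in ['scene','side','wrist']:
    c=robot.camera(n); save(c['image'],n+'0.png'); pickle.dump(c,open(n+'0.pkl','wb'))
    print(n,{k:np.round(v,4).tolist() for k,v in c.items() if k!='image'})
E
```

```text
time 0.0
q [-0.1785  0.5284  1.4339 -0.      1.1814 -0.1785]
joint_velocities [ 0.0011  0.0002 -0.0013 -0.0019  0.0013 -0.0004]
joint_torque [-5.00000e-04 -4.40045e+01 -1.76594e+01  6.33000e-02  5.83000e-02
 -2.00000e-04]
position [6.243e-01 2.000e-04 2.466e-01]
tool_rot [ 0.4996  0.5006 -0.5004  0.4994]
ft_force [0.2382 0.1368 0.8352]
moment [0.0073 0.0015 0.0047]
grip_width 0.0871
scene {'fx': 400.2927, 'fy': 400.2927, 'cx': 319.0818, 'cy': 195.5227, 'xyz': [1.0412, -0.4401, 1.1064], 'rotation': [0.8879, 0.373, -0.1079, -0.2467], 'shot': 1}
side {'fx': 456.3053, 'fy': 456.3053, 'cx': 325.2388, 'cy': 199.6141, 'xyz': [0.2775, 0.7114, 0.8206], 'rotation': [-0.1747, 0.9065, -0.3773, 0.0729], 'shot': 2}
wrist {'fx': 331.4429, 'fy': 331.4429, 'cx': 313.5461, 'cy': 199.8936, 'tool_from_camera': [[-0.0005, -0.2738, 0.9618, -0.1359], [1.0, -0.0002, 0.0004, -0.001], [0.0001, 0.9618, 0.2738, -0.0756], [0.0, 0.0, 0.0, 1.0]], 'shot': 3}
```

View pics/scene0.png

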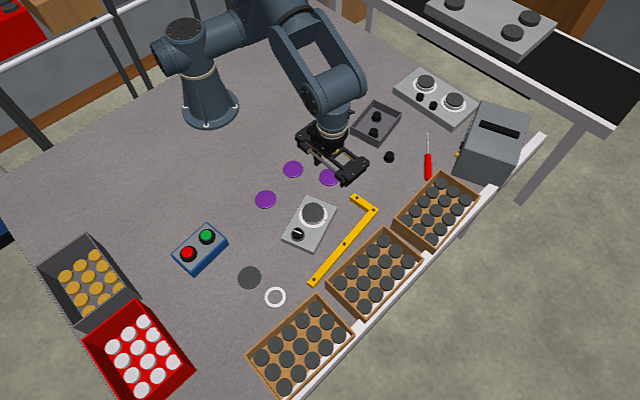

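View pics/side0.png

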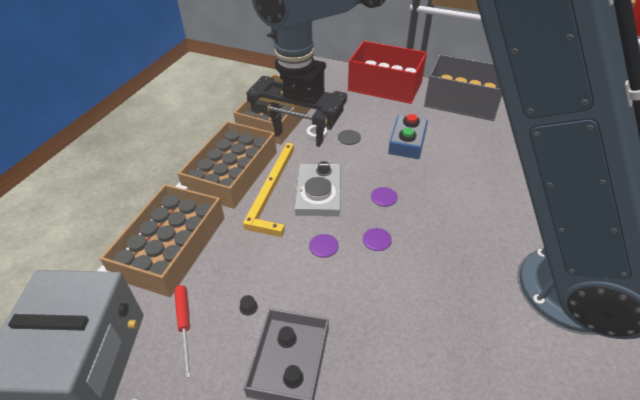

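View pics/wrist0.png

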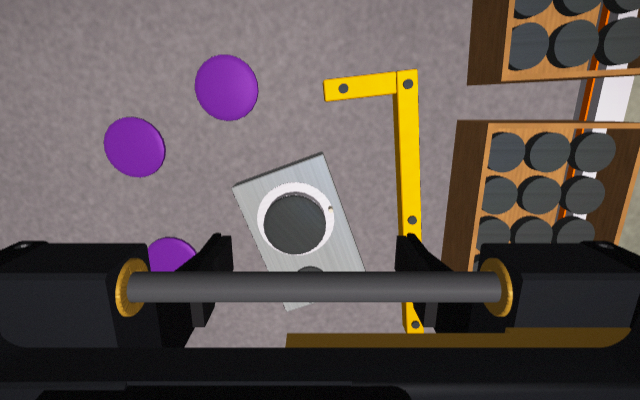

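Scene: hob at (312,220) in the scene view, (300,235) in the wrist view. The yellow stop's corner is at about (372,207) in the scene view. The blue box is at (200,248), with green at (206,236) and red at (188,254). There are three purple decoy discs near the hob. Next I'll measure the poses.

Run:
```python
from h import *
import pickle
for n,(x0,y0,x1,y1) in {'scene':(250,140,400,300),'side':(220,130,420,260),'wrist':(80,40,440,340)}.items():
    c=pickle.load(open(n+'0.pkl','rb'))['image'][y0:y1,x0:x1]
    s=min(800/(x1-x0),600/(y1-y0)); print(n,s)
    save(cv2.resize(c,None,fx=s,fy=s,interpolation=cv2.INTER_CUBIC),n+'0c.png')
for n in ['scene','side','wrist']:
    c=robot.camera(n); pickle.dump(c,open(n+'1.pkl','wb'))
    for t in ['hob','stop','cap','start','start_top','halt','parts_tray','knob_c','spare_cap','crown']:
        r=robot.regions_of(c,t)
        print(n,t,[(round(float(q['p']),2),np.round(q['bbox']).tolist()) for q in r[:3]])
        if r: 
            pickle.dump(r[:2],open(f'reg_{n}_{t}.pkl','wb'))
```

```text
scene 3.75
side 4.0
wrist 2.0
scene hob [(0.94, [283.0, 197.0, 339.0, 256.0])]
scene stop [(0.78, [307.0, 194.0, 380.0, 288.0])]
scene cap [(0.56, [255.0, 191.0, 275.0, 208.0]), (0.51, [318.0, 170.0, 339.0, 187.0]), (0.5, [283.0, 161.0, 306.0, 180.0])]
scene start [(0.57, [303.0, 203.0, 326.0, 220.0]), (0.4, [200.0, 232.0, 214.0, 240.0])]
scene start_top [(0.64, [203.0, 228.0, 210.0, 242.0])]
scene halt [(0.55, [308.0, 195.0, 380.0, 288.0]), (0.49, [183.0, 247.0, 194.0, 259.0])]
scene parts_tray [(0.78, [351.0, 100.0, 403.0, 147.0]), (0.55, [281.0, 194.0, 338.0, 253.0])]
scene knob_c [(0.54, [371.0, 113.0, 384.0, 122.0]), (0.4, [380.0, 151.0, 396.0, 163.0])]
scene spare_cap [(0.83, [240.0, 270.0, 262.0, 286.0]), (0.57, [280.0, 196.0, 340.0, 254.0]), (0.36, [372.0, 130.0, 378.0, 137.0])]
scene crown [(0.52, [265.0, 287.0, 286.0, 308.0])]
side hob [(0.95, [294.0, 166.0, 343.0, 217.0])]
side stop [(0.56, [241.0, 142.0, 290.0, 240.0]), (0.41, [307.0, 178.0, 333.0, 198.0])]
side cap [(0.97, [307.0, 178.0, 334.0, 196.0]), (0.92, [370.0, 185.0, 399.0, 206.0]), (0.63, [305.0, 233.0, 339.0, 2
[... 196 characters left out ...]

side parts_tray [(0.58, [242.0, 311.0, 329.0, 400.0])]
side knob_c [(0.87, [284.0, 367.0, 304.0, 389.0]), (0.83, [240.0, 294.0, 259.0, 318.0]), (0.81, [280.0, 325.0, 296.0, 348.0])]
side spare_cap [(0.77, [338.0, 129.0, 360.0, 147.0]), (0.29, [295.0, 163.0, 344.0, 216.0]), (0.19, [402.0, 128.0, 414.0, 138.0])]
side crown [(0.6, [306.0, 125.0, 326.0, 138.0])]
wrist hob [(0.6, [233.0, 153.0, 363.0, 312.0])]
wrist stop [(0.9, [323.0, 70.0, 422.0, 333.0])]
wrist cap [(0.92, [262.0, 194.0, 325.0, 252.0]), (0.92, [148.0, 237.0, 196.0, 273.0]), (0.89, [103.0, 116.0, 165.0, 178.0])]
wrist start []
wrist start_top []
wrist halt []
wrist parts_tray []
wrist knob_c []
wrist spare_cap []
wrist crown []
```

View pics/wrist0c.png

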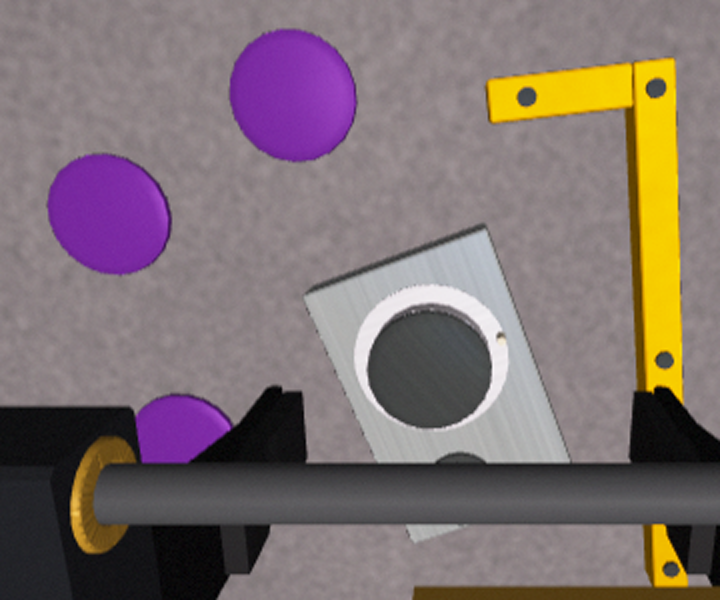

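View pics/scene0c.png

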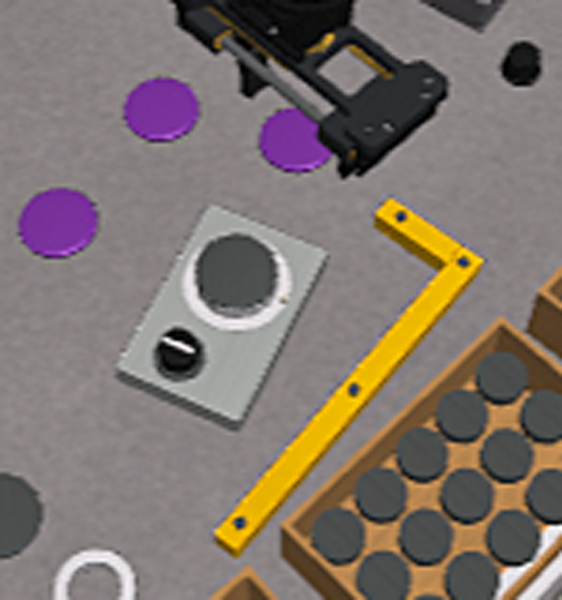

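View pics/side0c.png

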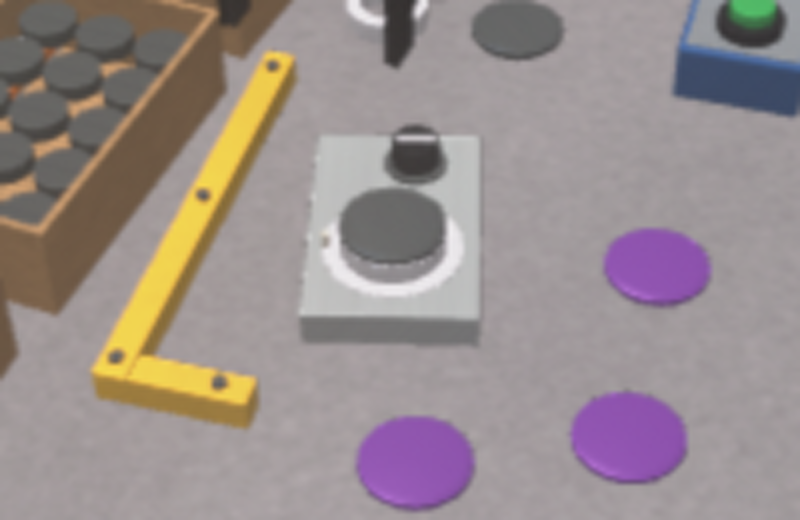

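```bash
cat >> h.py <<'E'
import pickle
from scipy.spatial.transform import Rotation as R
from scipy.optimize import least_squares
def campose(c,obs=None):
    if 'xyz' in c:
        r=np.array(c['rotation']); 
        Rm=R.from_quat(r).as_matrix() if r.size==4 else r
        return Rm,np.array(c['xyz'])
    T=np.array(c['tool_from_camera']); Rt=R.from_quat(obs['tool_rot']).as_matrix()
    return Rt@T[:3,:3],Rt@T[:3,3]+np.array(obs['position'])
def proj(c,P,obs=None):
    Rm,t=campose(c,obs); p=(np.atleast_2d(P)-t)@Rm
    return np.c_[c['fx']*p[:,0]/p[:,2]+c['cx'],c['fy']*p[:,1]/p[:,2]+c['cy']]
def unproj(c,uv,z,obs=None):
    Rm,t=campose(c,obs); uv=np.atleast_2d(uv)
    d=np.c_[(uv[:,0]-c['cx'])/c['fx'],(uv[:,1]-c['cy'])/c['fy'],np.ones(len(uv))]@Rm.T
    return t+d*((z-t[2])/d[:,2])[:,None]
def place(pose,L):
    x,y,a=pose; L=np.atleast_2d(np.array(L,float))/1000
    return np.c_[x+np.cos(a)*L[:,0]-np.sin(a)*L[:,1],y+np.sin(a)*L[:,0]+np.cos(a)*L[:,1],L[:,2]]
def fit(meas,z,x0,loss='soft_l1'):
    # meas: list of (cam,obs,[((X,Y),(u,v))..])
    def f(p):
        out=[]
        for c,o,l in meas:
            out.append((proj(c,place(p,[(X,Y,z) for (X,Y),_ in l]),o)-np.array([m for _,m in l])).ravel())
        return np.concatenate(out)
    s=least_squares(f,x0,loss=loss); return s.x,f(s.x).reshape(-1,2)
E
python3 - <<'E'
from h import *
o=robot.get_obs(); S,D,W=[pickle.load(open(n+'1.pkl','rb')) for n in ('scene','side','wrist')]
print(o['time'],o['position'])
hob=[(W,o,[((55,85),(322.5,152)),((-55,85),(232.5,187)),((-55,-85),(286,310.5))]),
(S,None,[((55,85),(337.5,207.7)),((-55,85),(306.5,194.9)),((-55,-85),(281.7,238.7)),((55,-85),(314,253.3))]),
(D,None,[((55,85),(295.5,209.2)),((-55,85),(340,209.2)),((-55,-85),(340,164.2)),((55,-85),(300,164.2))])]
st=[(W,o,[((0,0),(396,93.5)),((22,22),(417.5,69)),((-75,22),(323.5,80.5))]),
(S,None,[((22,22),(378.8,209.9)),((-75,22),(354.8,193.3)),((-75,0),(350.3,197.1)),((0,0),(369.2,211.7)),((22,-298),(312.9,285.3)),((0,-298),(307.9,282.1))]),
(D,None,[((22,22),(243.5,223.75)),((-75,22),(282.75,231.25)),((-75,0),(284.25,225.25)),((0,0),(252.5,220)),((0,-298),(294,145)),((22,-298),(286.5,143))])]
for nm,m,z in (('hob',hob,26),('stop',st,24)):
    p,r=fit(m,z,[0.6,0,0]); print(nm,p.round(4)); print(r.round(1).tolist())
    for k in m: print('  single',fit([k],z,[0.6,0,0])[0].round(4))
    if nm=='hob': h=p
    else: s=p
c,sn=np.cos(s[2]),np.sin(s[2]); d=h[:2]-s[:2]; print('hob in stop',c*d[0]+sn*d[1],-sn*d[0]+c*d[1],h[2]-s[2])
print('seated',place(s,[(-55,-85,0)]))
# discs etc
for n,c,uvs,z in (('purple scene',S,[(293,169),(265.5,199.5)],.0135),('purple side',D,[(324,245),(377,239.5),(384,196.5)],.0135)):
    print(n,unproj(c,uvs,z).round(3).tolist())
print('purple wrist',unproj(W,[(226.5,87.5),(134.5,147.5)],.0135,o).round(3).tolist())
# green/red button
print('green',unproj(S,[(206.5,236),(188.5,253.5)],.055).round(3).tolist(), unproj(D,[(408.5,133),(411.5,119)],.055).round(3).tolist())
print('spare',unproj(S,[(249.5,277.5),(275,297)],.0135).round(3).tolist())
E
```

```text
1.8 [6.24975985e-01 2.65549391e-05 2.47555407e-01]
hob [ 0.6123 -0.0718  0.355 ]
[[0.5, 0.5], [-2.8, -0.0], [0.3, 1.4], [0.3, -1.8], [-0.4, -1.8], [-1.0, -1.5], [0.1, -1.5], [-1.9, -0.2], [-1.0, 0.6], [-0.7, -0.1], [-1.6, -0.7]]
  single [ 0.6125 -0.0712  0.3546]
  single [ 0.6168 -0.0751  0.353 ]
  single [ 0.6092 -0.0728  0.3611]
stop [0.7102 0.0873 0.1099]
[[0.8, 0.3], [0.1, -0.4], [-1.1, -0.7], [0.1, -1.3], [-1.0, -1.5], [-0.7, -0.7], [-0.2, -2.2], [-0.2, 1.1], [-1.3, -0.5], [-1.6, -1.0], [-2.0, -0.2], [-0.4, -1.0], [1.6, -2.1], [-0.5, -1.5], [-0.3, -0.8]]
  single [0.7103 0.0871 0.1142]
  single [0.714  0.0863 0.1033]
  single [0.7065 0.0901 0.1144]
hob in stop -0.11473971815295576 -0.14741765578981283 0.24502602585979555
seated [[ 0.66483111 -0.00320051  0.        ]]
purple scene [[0.426, 0.027, 0.014], [0.452, -0.115, 0.014]]
purple side [[0.528, 0.095, 0.013], [0.42, 0.034, 0.013], [0.446, -0.108, 0.013]]
purple wrist [[0.532, 0.094, 0.014], [0.425, 0.031, 0.014]]
green [[0.448, -0.329, 0.055], [0.457, -0.398, 0.055]] [[0.447, -0.335, 0.055], [0.455, -0.404, 0.055]]
spare [[0.617, -0.314, 0.014], [0.711, -0.3, 0.014]]
```

Call:
move_arm([
  [-1,10,-14,10,7],
  [-1,20,-28,20,14],
  [-1,30,-42,30,21],
  [-1,40,-56,40,28],
  [-1,50,-70,50,35],
  [-1,60,-84,60,42],
  [-1,70,-98,70,49],
  [-1,80,-110,82,56],
])

```text
time: 2.47
position: [0.514, -0.0821, 0.1673]
tool_rot: [-0.677, -0.205, 0.677, -0.205]
ft_force: [-0.1, -0.1, -0.6]
grip_width: 0.0873
```

Call:
move_arm([
  [-1,0,0,0,7],
  [-1,0,0,0,14],
  [-1,0,0,0,21],
  [-1,0,0,0,27.7],
  [-1,0,0,0,27.7],
])

```text
time: 2.88
position: [0.5152, -0.0822, 0.1677]
tool_rot: [0.706, 0.038, -0.706, 0.038]
ft_force: [0.5, 0.1, -0.3]
grip_width: 0.087
```

```bash
cat >> h.py <<'E'
SP=np.array([0.7102,0.0873,0.1099])
def instop(p,s=SP):
    d=np.array(p[:2])-s[:2]; c,n=np.cos(s[2]),np.sin(s[2]); return np.array([c*d[0]+n*d[1],-n*d[0]+c*d[1]])*1000
def state():
    o=robot.get_obs(); Rt=R.from_quat(o['tool_rot']).as_matrix()
    print('t',round(o['time'],2),'pos',np.round(o['position'],4),'stop',instop(o['position']).round(1),'yawy',np.degrees(np.arctan2(Rt[1,1],Rt[0,1])).round(2),'F',np.round(o['ft_force'],1),'w',round(o['grip_width'],4)); return o
E
python3 - <<'E'
from h import *
o=state(); c=robot.camera('wrist'); save(c['image'],'w2.png'); pickle.dump((c,o),open('w2.pkl','wb'))
E
```

```text
t 2.88 pos [ 0.5152 -0.0822  0.1677] stop [-212.4 -147. ] yawy -83.82 F [ 0.5  0.1 -0.3] w 0.087
```

View pics/w2.png

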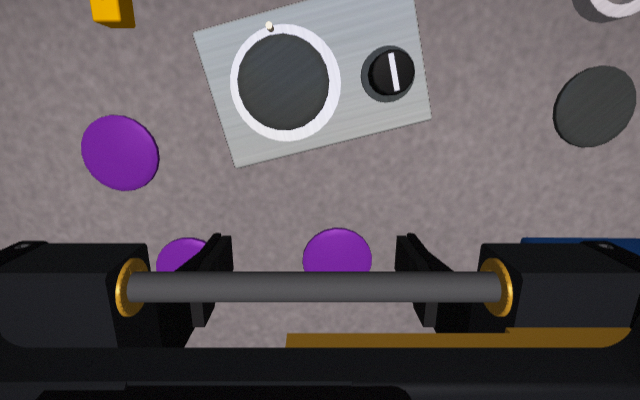

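Run:
```python
from h import *
c,o=pickle.load(open('w2.pkl','rb'))
p,r=fit([(c,o,[((-55,85),(235,167)),((-55,-85),(431,119)),((55,85),(193,32))])],26,[.61,-.07,.35]); print(p.round(4),r.round(1).tolist(),instop(p),p[2]-SP[2])
```

```text
[ 0.6111 -0.0737  0.3519] [[0.0, 2.1], [3.3, 0.3], [-2.1, -1.5]] [-116.12329141 -149.11487254] 0.24203683588496677
```

Call:
move_arm([
  [-1,25,0,0,0],
  [-1,50,0,0,0],
  [-1,75,0,0,0],
  [-1,100,0,0,0],
  [-1,118,0,0,0],
  [-1,126,0,0,0],
  [-1,129,0,0,0],
  [-1,129,0,0,0],
])

```text
time: 3.6
position: [0.5151, -0.082, 0.0383]
tool_rot: [-0.706, -0.039, 0.706, -0.039]
ft_force: [-0.0, 1.0, 0.0]
grip_width: 0.0869
```

Run:
```python
from h import *
o=state(); c=robot.camera('side'); save(cv2.resize(c['image'][100:280,220:440],None,fx=3,fy=3),'s3.png')
```

```text
t 3.6 pos [ 0.5151 -0.082   0.0383] stop [-212.5 -146.8] yawy -83.63 F [-0.  1.  0.] w 0.0869
```

View pics/s3.png

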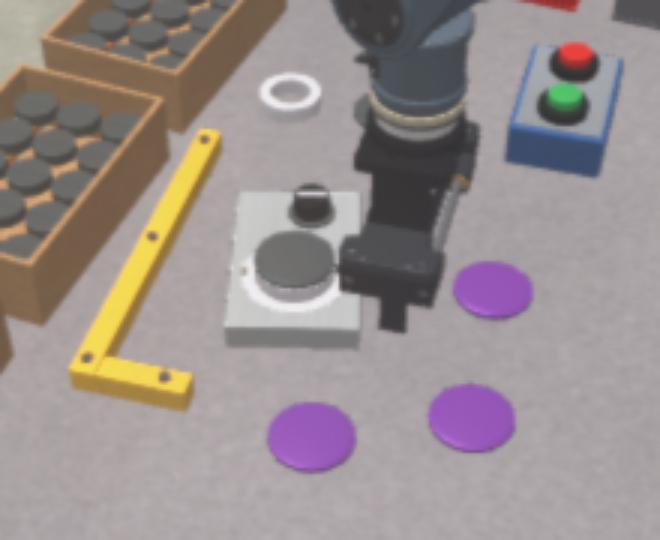

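Call:
move_arm([
  [-1,0,0,-5,0],
  [-1,0,0,-10,0],
  [-1,0,0,-14,0],
  [-1,0,0,-18,0],
  [-1,0,0,-22,0],
  [-1,0,0,-26,0],
  [-1,0,0,-30,0],
  [-1,0,0,-34,0],
])

```text
time: 4.32
position: [0.5483, -0.0777, 0.0383]
tool_rot: [-0.705, -0.039, 0.707, -0.039]
ft_force: [-3.4, 0.7, -0.2]
grip_width: 0.0871
```

Run:
```python
from h import *
o=state(); c=robot.camera('wrist'); save(c['image'],'w4.png')
```

```text
t 4.32 pos [ 0.5483 -0.0777  0.0383] stop [-179.  -146.3] yawy -83.69 F [-3.4  0.7 -0.2] w 0.0871
```

View pics/w4.png

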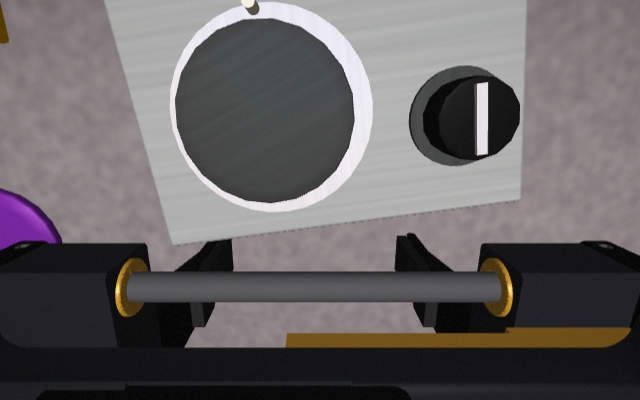

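Call:
move_arm([
  [-1,0,0,-6,0],
  [-1,0,0,-12,0],
  [-1,0,0,-18,0],
  [-1,0,0,-24,0],
  [-1,0,0,-30,0],
  [-1,0,0,-36,0],
  [-1,0,0,-42,0],
  [-1,0,0,-47,0],
])

```text
time: 5.03
position: [0.5965, -0.0733, 0.0385]
tool_rot: [0.706, 0.039, -0.706, 0.039]
ft_force: [-2.2, 0.4, -0.7]
grip_width: 0.0871
```

Run:
```python
from h import *
o=state(); c=robot.camera('scene'); save(cv2.resize(c['image'][140:310,230:420],None,fx=3.5,fy=3.5,interpolation=cv2.INTER_CUBIC),'c5.png')
c=robot.camera('side'); save(cv2.resize(c['image'][100:280,220:440],None,fx=3.5,fy=3.3,interpolation=cv2.INTER_CUBIC),'s5.png')
```

```text
t 5.03 pos [ 0.5965 -0.0733  0.0385] stop [-130.6 -147.1] yawy -83.72 F [-2.2  0.4 -0.7] w 0.0871
```

View pics/c5.png

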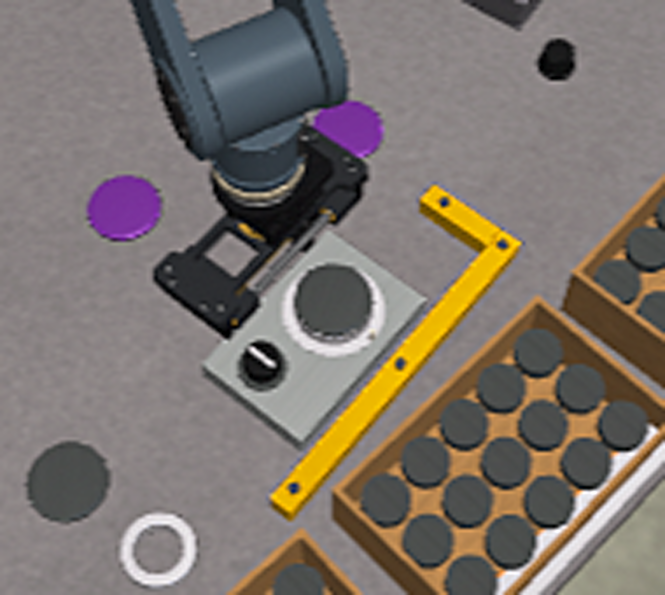

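View pics/s5.png

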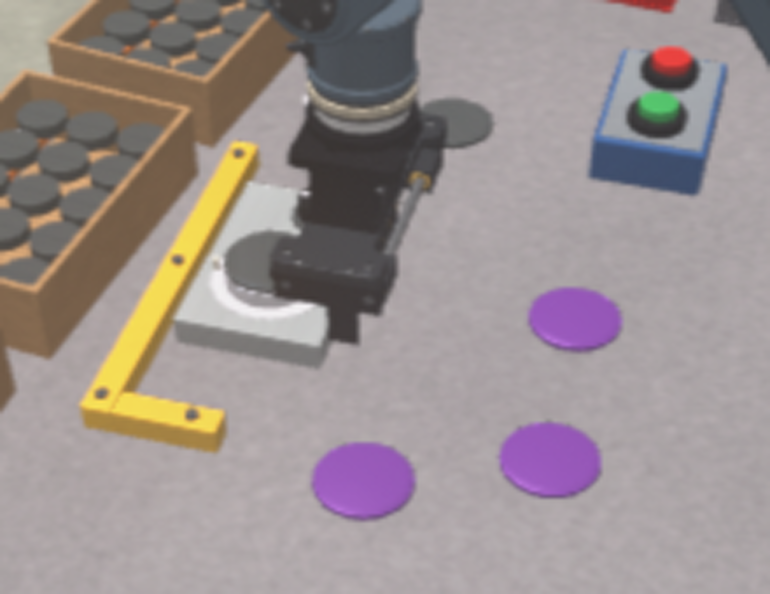

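Call:
move_arm([
  [-1,0,0,8,0],
  [-1,0,0,14,0],
  [-1,-30,0,16,0],
  [-1,-70,0,16,0],
  [-1,-90,10,10,0],
  [0,-90,30,0,-7],
  [0,-90,50,-15,-14],
  [0,-90,70,-30,-21],
])

```text
time: 5.8
position: [0.6333, -0.1401, 0.13]
tool_rot: [0.687, 0.168, -0.686, 0.169]
ft_force: [0.7, -0.6, -0.0]
grip_width: 0.0738
```

Run:
```python
from h import *
o=state()
Rt=R.from_quat(o['tool_rot']).as_matrix(); g=place(SP,[(-65,-262,0)])[0]; d=g-o['position']; print((Rt.T@d*1000).round(1))
```

```text
t 5.8 pos [ 0.6333 -0.1401  0.13  ] stop [-101.4 -217.6] yawy -62.35 F [ 0.7 -0.6 -0. ] w 0.0738
[130.2  54.4 -17.6]
```

Call:
move_arm([
  [0,0,10,-4,-7],
  [0,0,20,-8,-14],
  [0,0,30,-12,-21],
  [0,0,40,-15,-28],
  [0,0,54,-17,-35],
  [0,0,54,-17,-42],
  [0,0,54,-17,-49],
  [0,0,54,-17,-56],
])

```text
time: 6.47
position: [0.6724, -0.1801, 0.1286]
tool_rot: [0.527, 0.471, -0.527, 0.472]
ft_force: [-0.0, 0.6, -0.3]
grip_width: 0.0437
```

Call:
move_arm([
  [0,0,0,0,-7],
  [0,0,0,0,-12.7],
  [0,0,0,0,-12.7],
])

```text
time: 6.72
position: [0.6723, -0.1798, 0.1287]
tool_rot: [0.473, 0.526, -0.473, 0.526]
ft_force: [0.8, -0.5, -0.5]
grip_width: 0.0436
```

Run:
```python
from h import *
o=state(); c=robot.camera('wrist'); save(c['image'],'w6.png'); pickle.dump((c,o),open('w6.pkl','wb'))
c=robot.camera('scene');pickle.dump((c,o),open('c6.pkl','wb')); save(cv2.resize(c['image'][140:310,230:420],None,fx=3.5,fy=3.5,interpolation=cv2.INTER_CUBIC),'c6.png')
c=robot.camera('side');pickle.dump((c,o),open('s6.pkl','wb')); save(cv2.resize(c['image'][100:280,220:440],None,fx=3.5,fy=3.5,interpolation=cv2.INTER_CUBIC)[:600],'s6.png')
```

```text
t 6.72 pos [ 0.6723 -0.1798  0.1287] stop [ -66.9 -261.3] yawy 6.07 F [ 0.8 -0.5 -0.5] w 0.0436
```

View pics/w6.png

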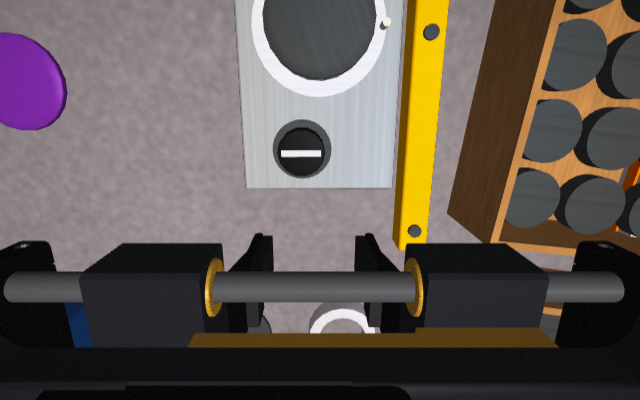

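View pics/s6.png

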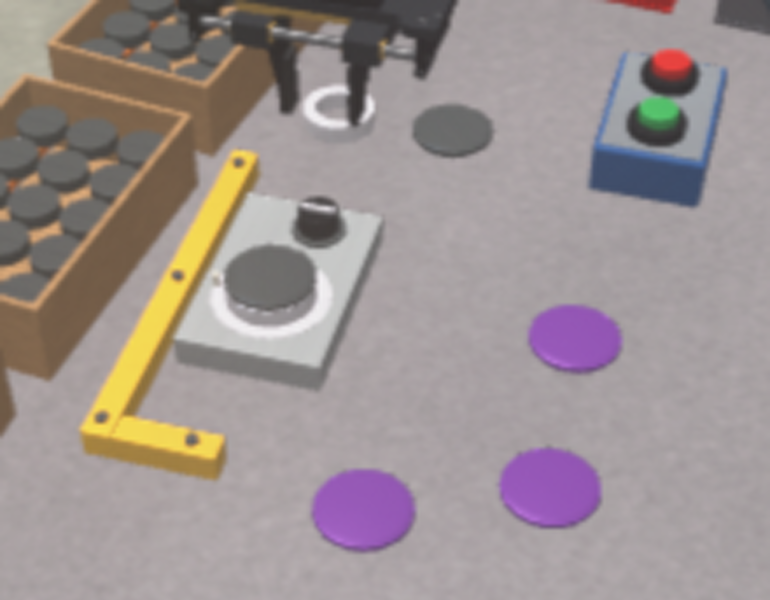

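Run:
```python
from h import *
c,o=pickle.load(open('w6.pkl','rb'))
for uv in unproj(c,[(246,187.5),(391,187.5),(236.5,10)],.026,o): print(instop(uv))
for uv in unproj(c,[(448,0),(431,205),(426.5,249)],.024,o): print('rail outer top',instop(uv))
```

```text
[-117.62324291 -243.7616504 ]
[ -10.24457601 -244.22287617]
[-116.70043376 -126.29850985]
rail outer top [  19.50741635 -120.55555552]
rail outer top [  21.39721555 -258.50242615]
rail outer top [  21.22223514 -294.72622297]
```

Call:
move_arm([
  [0,0,2,8,0],
  [0,25,3,10,0],
  [0,50,3,10,0],
  [0,70,3,10,0],
  [0,84,3,10,0],
  [0,90,3,10,0],
  [0,90,3,10,0],
])

```text
time: 7.45
position: [0.6761, -0.1891, 0.0368]
tool_rot: [0.473, 0.526, -0.474, 0.524]
ft_force: [0.4, 0.4, 0.5]
grip_width: 0.0435
```

Call:
move_arm([
  [0,0,0,-6,0],
  [0,0,0,-12,0],
  [0,0,0,-16,0],
  [0,0,0,-20,0],
  [0,0,0,-25,0],
  [0,0,0,-30,0],
  [0,0,0,-35,0],
  [0,0,0,-40,0],
])

```text
time: 8.12
position: [0.6741, -0.1504, 0.0401]
tool_rot: [0.473, 0.524, -0.473, 0.527]
ft_force: [0.8, -5.0, 2.8]
grip_width: 0.0436
```

Run:
```python
from h import *
o=state(); c=robot.camera('wrist'); save(c['image'],'w7.png'); pickle.dump((c,o),open('w7.pkl','wb'))
```

```text
t 8.12 pos [ 0.6741 -0.1504  0.0401] stop [ -62.  -232.3] yawy 6.02 F [ 0.8 -5.   2.8] w 0.0436
```

View pics/w7.png

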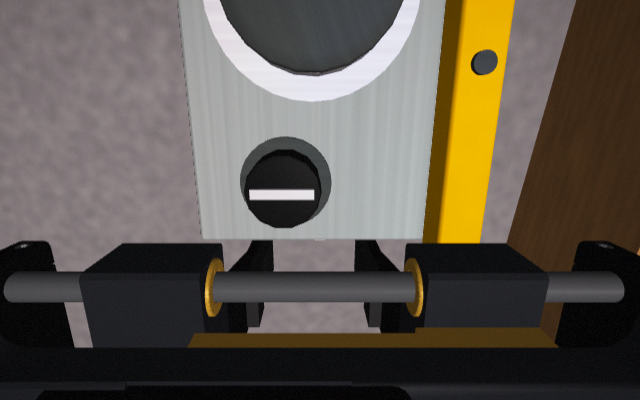

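Call:
move_arm([
  [0,0,0,-6,0],
  [0,0,0,-12,0],
  [0,0,0,-18,0],
  [0,0,0,-24,0],
  [0,0,0,-30,0],
  [0,0,0,-36,0],
  [0,0,0,-40,0],
  [0,0,0,-44,0],
])

```text
time: 8.83
position: [0.6693, -0.1065, 0.0398]
tool_rot: [0.473, 0.524, -0.473, 0.527]
ft_force: [0.8, -5.6, 4.2]
grip_width: 0.0437
```

Run:
```python
from h import *
o=state(); c=robot.camera('wrist'); save(c['image'],'w8.png'); pickle.dump((c,o),open('w8.pkl','wb'))
c=robot.camera('side'); save(cv2.resize(c['image'][100:280,220:440],None,fx=3.3,fy=3.3,interpolation=cv2.INTER_CUBIC),'s8.png')
```

```text
t 8.83 pos [ 0.6693 -0.1065  0.0398] stop [ -61.9 -188.1] yawy 6.02 F [ 0.8 -5.6  4.2] w 0.0437
```

View pics/s8.png

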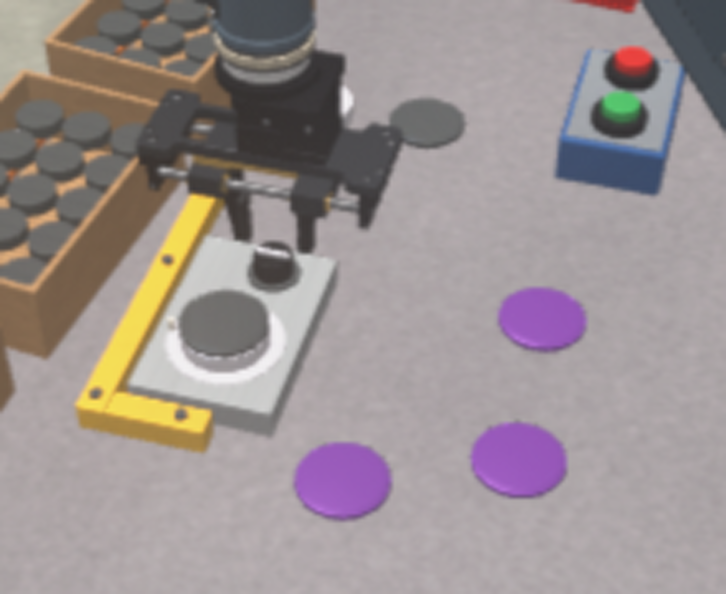

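View pics/w8.png

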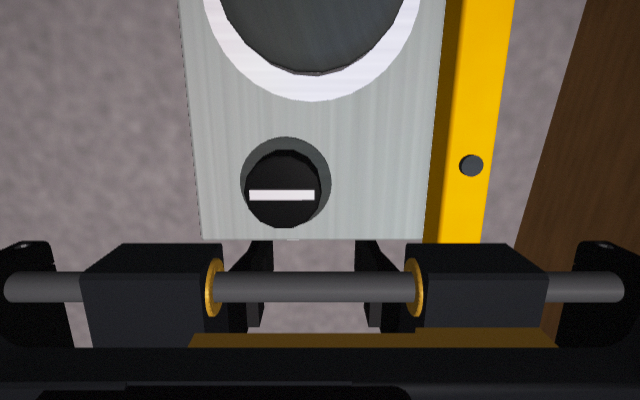

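Call:
move_arm([
  [0,0,0,-1,0],
  [0,0,0,-2,0],
  [0,0,0,-3,0],
  [0,0,0,-4,0],
  [0,0,0,-5,0],
])

```text
time: 9.35
position: [0.6685, -0.1019, 0.0394]
tool_rot: [0.473, 0.524, -0.473, 0.526]
ft_force: [0.2, -5.2, 4.5]
grip_width: 0.0435
```

Call:
move_arm([
  [0,0,0,-1,0],
  [0,0,0,-2,0],
])

```text
time: 9.52
position: [0.6682, -0.0999, 0.0393]
tool_rot: [0.473, 0.524, -0.473, 0.526]
ft_force: [0.7, -6.7, 4.8]
grip_width: 0.0438
```

Call:
move_arm([
  [0,0,0,-1,0],
  [0,0,0,-2,0],
])

```text
time: 9.68
position: [0.6682, -0.0991, 0.0394]
tool_rot: [0.472, 0.524, -0.473, 0.527]
ft_force: [0.3, -10.9, 4.2]
grip_width: 0.0439
```

Call:
move_arm([
  [0,0,0,-1,0],
  [0,0,0,-1.5,0],
  [0,0,0,-1.5,0],
])

```text
time: 9.93
position: [0.6682, -0.099, 0.0394]
tool_rot: [0.472, 0.524, -0.474, 0.528]
ft_force: [0.2, -12.2, 3.4]
grip_width: 0.0437
```

Run:
```python
from h import *
o=state()
```

```text
t 9.93 pos [ 0.6682 -0.099   0.0394] stop [ -62.2 -180.6] yawy 6.05 F [  0.2 -12.2   3.4] w 0.0437
```

Call:
move_arm([
  [0,0,0,8,0],
  [0,0,0,14,0],
  [0,-30,0,15,0],
  [0,-70,0,15,0],
  [-0.5,-90,-10,5,7],
  [-0.5,-90,-25,-10,14],
  [-0.5,-90,-45,-30,21],
  [-0.5,-90,-60,-50,28],
])

```text
time: 10.6
position: [0.5996, -0.0503, 0.1283]
tool_rot: [-0.587, -0.395, 0.588, -0.392]
ft_force: [-0.2, 0.6, -0.1]
grip_width: 0.0609
```

Run:
```python
from h import *
o=state()
Rt=R.from_quat(o['tool_rot']).as_matrix(); g=place(SP,[(-145,-85,0)])[0]; d=g-o['position']; print((Rt.T@d*1000).round(1))
```

```text
t 10.6 pos [ 0.5996 -0.0503  0.1283] stop [-125.  -124.6] yawy -22.42 F [-0.2  0.6 -0.1] w 0.0609
[128.5 -36.1 -25. ]
```

Call:
move_arm([
  [-0.5,0,-8,-6,7],
  [-0.5,0,-16,-12,14],
  [-0.5,0,-24,-18,21],
  [-0.5,0,-36,-25,28],
  [-0.5,0,-36,-25,35],
  [-0.5,0,-36,-25,42],
  [-0.5,0,-36,-25,49],
  [-0.5,0,-36,-25,56],
])

```text
time: 11.27
position: [0.5767, -0.0137, 0.1277]
tool_rot: [-0.702, -0.073, 0.705, -0.071]
ft_force: [0.0, 0.3, 0.7]
grip_width: 0.0653
```

Call:
move_arm([
  [-0.5,10,0,0,5.3],
  [-0.5,35,0,0,5.3],
  [-0.5,60,0,0,5.3],
  [-0.5,80,0,0,5.3],
  [-0.5,88,0,0,5.3],
  [-0.5,90,0,0,5.3],
])

```text
time: 11.77
position: [0.5758, -0.0141, 0.0363]
tool_rot: [-0.704, -0.042, 0.708, -0.04]
ft_force: [-0.2, -0.1, -0.3]
grip_width: 0.065
```

Run:
```python
from h import *
o=state(); c=robot.camera('wrist'); save(c['image'],'w9.png'); pickle.dump((c,o),open('w9.pkl','wb'))
```

```text
t 11.77 pos [ 0.5758 -0.0141  0.0363] stop [-144.7  -86. ] yawy -83.32 F [-0.2 -0.1 -0.3] w 0.065
```

View pics/w9.png

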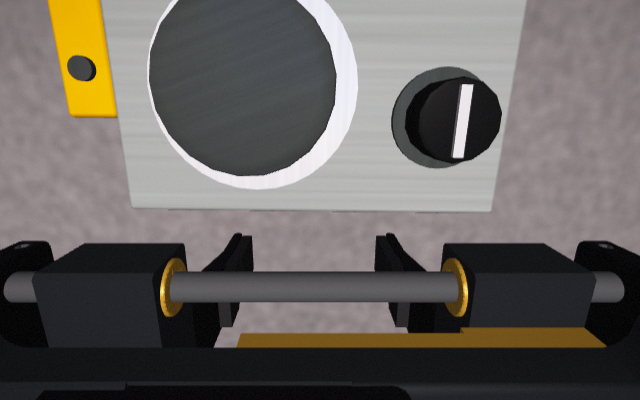

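Call:
move_arm([
  [-0.5,0,0,-5,0],
  [-0.5,0,0,-10,0],
  [-0.5,0,0,-13,0],
  [-0.5,0,0,-15,0],
  [-0.5,0,0,-17,0],
  [-0.5,0,0,-19,0],
  [-0.5,0,0,-20,0],
])

```text
time: 12.4
position: [0.5945, -0.0131, 0.0389]
tool_rot: [-0.703, -0.042, 0.709, -0.041]
ft_force: [-7.3, -3.4, 4.9]
grip_width: 0.0651
```

Call:
move_arm([
  [-0.5,0,0,-1,0],
  [-0.5,0,0,-2,0],
  [-0.5,0,0,-3,0],
])

```text
time: 12.65
position: [0.5978, -0.0128, 0.0389]
tool_rot: [-0.703, -0.042, 0.708, -0.041]
ft_force: [-7.0, -3.3, 2.8]
grip_width: 0.0653
```

Call:
move_arm([
  [-0.5,0,0,-1,0],
  [-0.5,0,0,-2,0],
])

```text
time: 12.82
position: [0.5992, -0.0126, 0.0389]
tool_rot: [-0.703, -0.042, 0.709, -0.041]
ft_force: [-9.3, -4.7, 7.0]
grip_width: 0.0651
```

Call:
move_arm([
  [-0.5,0,0,-1,0],
  [-0.5,0,0,-2,0],
])

```text
time: 12.98
position: [0.5994, -0.0124, 0.0389]
tool_rot: [-0.701, -0.042, 0.71, -0.041]
ft_force: [-12.4, -5.5, 9.7]
grip_width: 0.0652
```

Run:
```python
from h import *
o=state()
```

```text
t 12.98 pos [ 0.5994 -0.0124  0.0389] stop [-121.1  -87. ] yawy -83.27 F [-12.4  -5.5   9.7] w 0.0652
```

Call:
move_arm([
  [-0.5,0,0,-1,0],
  [-0.5,0,0,-1.5,0],
  [-0.5,0,0,-1.5,0],
])

```text
time: 13.23
position: [0.5995, -0.0123, 0.0389]
tool_rot: [-0.7, -0.042, 0.711, -0.041]
ft_force: [-13.0, -5.9, 10.1]
grip_width: 0.0651
```

Call:
move_arm([
  [-0.5,0,0,4,0],
  [-0.5,0,0,10,0],
  [-0.5,-20,0,16,0],
  [-0.5,-50,0,10,0],
  [-0.5,-80,0,-10,0],
  [-0.5,-100,0,-30,0],
  [-0.5,-120,0,-40,0],
  [-0.5,-120,0,-40,0],
])

```text
time: 13.9
position: [0.6527, -0.0074, 0.1645]
tool_rot: [0.711, 0.04, -0.7, 0.043]
ft_force: [0.6, 0.2, 0.5]
grip_width: 0.0652
```

Run:
```python
from h import *
o=state(); c=robot.camera('wrist'); save(c['image'],'w10.png'); pickle.dump((c,o),open('w10.pkl','wb'))
c=robot.camera('scene'); save(cv2.resize(c['image'][140:290,270:420],None,fx=4,fy=4,interpolation=cv2.INTER_CUBIC),'c10.png')
c=robot.camera('side'); save(cv2.resize(c['image'][130:250,220:360],None,fx=5,fy=5,interpolation=cv2.INTER_CUBIC),'s10.png')
```

```text
t 13.9 pos [ 0.6527 -0.0074  0.1645] stop [-67.5 -87.8] yawy -83.26 F [0.6 0.2 0.5] w 0.0652
```

View pics/w10.png

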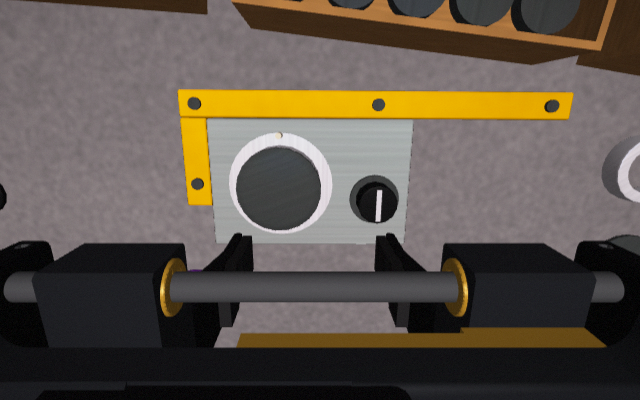

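View pics/c10.png

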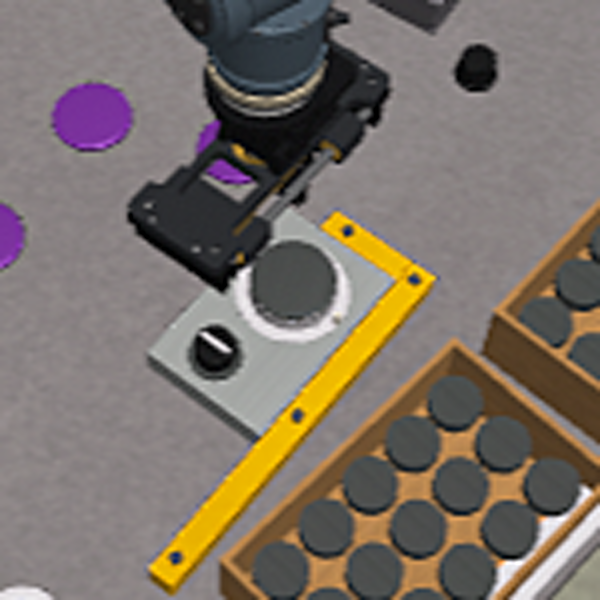

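View pics/s10.png

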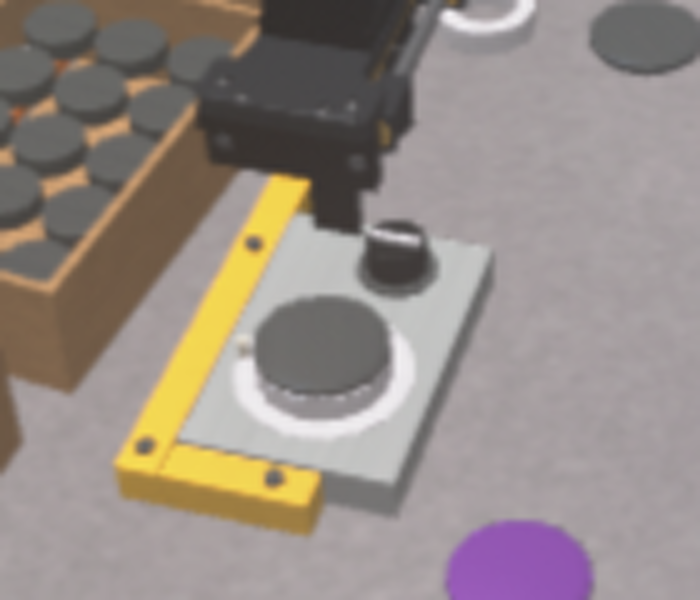

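Run:
```python
from h import *
c,o=pickle.load(open('w10.pkl','rb'))
save(cv2.resize(c['image'][80:255,170:430],None,fx=3,fy=3,interpolation=cv2.INTER_CUBIC),'w10c.png')
```

```text
(no output)
```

View pics/w10c.png

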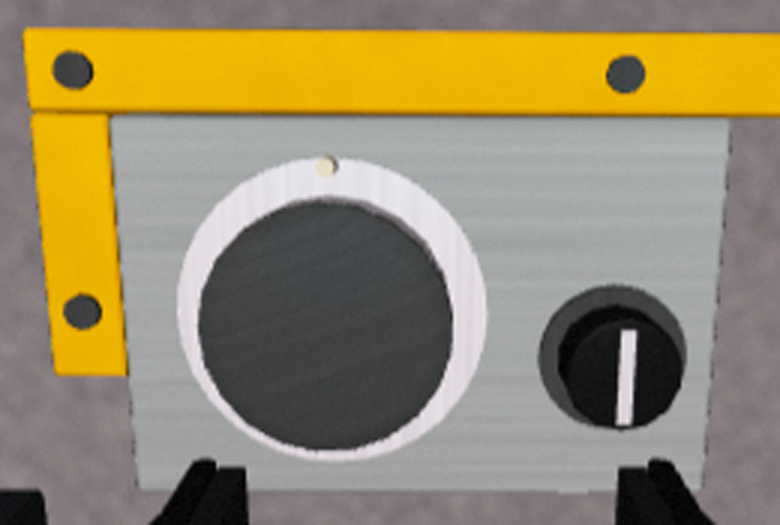

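Call:
move_arm([
  [0,0,15,0,-7],
  [0,0,30,0,-14],
  [0,0,45,-2,-21],
  [0,0,60,-3,-28],
  [0,0,75,-4,-35],
  [0,0,90,-5,-42],
  [0,0,105,-6,-49],
  [0,0,117,-7,-56],
])

```text
time: 14.72
position: [0.6647, -0.1231, 0.156]
tool_rot: [-0.602, -0.371, 0.604, -0.368]
ft_force: [0.6, -0.4, -0.2]
grip_width: 0.0435
```

Call:
move_arm([
  [0,0,0,0,-7],
  [0,0,0,0,-14],
  [0,0,0,0,-21],
  [0,0,0,0,-28],
  [0,0,0,0,-33.6],
  [0,0,0,0,-33.6],
])

```text
time: 15.22
position: [0.6646, -0.122, 0.1561]
tool_rot: [0.471, 0.529, -0.472, 0.525]
ft_force: [0.2, 0.3, 0.2]
grip_width: 0.0435
```

Run:
```python
from h import *
o=state()
```

```text
t 15.22 pos [ 0.6646 -0.122   0.1561] stop [ -68.3 -203. ] yawy 6.38 F [0.2 0.3 0.2] w 0.0435
```

Call:
move_arm([
  [0,30,7,0,0],
  [0,60,7,0,0],
  [0,85,7,0,0],
  [0,105,7,0,0],
  [0,117,7,0,0],
  [0,117,7,-6,0],
  [0,117,7,-12,0],
  [0,117,7,-17,0],
])

```text
time: 15.88
position: [0.6722, -0.1042, 0.0424]
tool_rot: [0.472, 0.526, -0.472, 0.527]
ft_force: [0.7, 0.2, 0.1]
grip_width: 0.0435
```

Call:
move_arm([
  [0,0,0,-1,0],
  [0,0,0,-2,0],
  [0,0,0,-3,0],
  [0,0,0,-4,0],
])

```text
time: 16.22
position: [0.6719, -0.1009, 0.0425]
tool_rot: [0.472, 0.526, -0.472, 0.527]
ft_force: [0.5, 0.1, 0.1]
grip_width: 0.0437
```

Run:
```python
from h import *
o=state()
```

```text
t 16.22 pos [ 0.6719 -0.1009  0.0425] stop [ -58.7 -182.9] yawy 6.3 F [0.5 0.1 0.1] w 0.0437
```

Call:
move_arm([
  [0,0,0,-1,0],
  [0,0,0,-2,0],
  [0,0,0,-2,0],
])

```text
time: 16.47
position: [0.6714, -0.0992, 0.0418]
tool_rot: [0.472, 0.526, -0.472, 0.527]
ft_force: [-0.2, -1.3, 0.5]
grip_width: 0.0436
```

Call:
move_arm([
  [0,0,0,-1,0],
  [0,0,0,-2,0],
  [0,0,0,-2,0],
])

```text
time: 16.72
position: [0.6714, -0.099, 0.0419]
tool_rot: [0.471, 0.526, -0.472, 0.528]
ft_force: [-0.0, -6.2, 1.6]
grip_width: 0.0436
```

Run:
```python
from h import *
o=state()
```

```text
t 16.72 pos [ 0.6714 -0.099   0.0419] stop [ -59.  -180.9] yawy 6.37 F [-0.  -6.2  1.6] w 0.0436
```

Call:
move_arm([
  [0,0,0,-1,0],
  [0,0,0,-2,0],
  [0,0,0,-3,0],
  [0,0,0,-3,0],
])

```text
time: 17.05
position: [0.6713, -0.0987, 0.0419]
tool_rot: [0.47, 0.525, -0.473, 0.529]
ft_force: [-1.8, -12.3, 0.3]
grip_width: 0.0434
```

Call:
move_arm([
  [0,0,0,6,0],
  [0,0,0,12,0],
  [0,-20,0,18,0],
  [0,-50,0,18,0],
  [0,-85,0,18,0],
  [-0.5,-90,-15,5,7],
  [-0.5,-90,-30,-10,14],
  [-0.5,-90,-45,-25,21],
])

```text
time: 17.72
position: [0.6232, -0.0735, 0.1327]
tool_rot: [0.562, 0.43, -0.561, 0.43]
ft_force: [-0.0, -0.1, -0.4]
grip_width: 0.0565
```

Run:
```python
from h import *
o=state()
Rt=R.from_quat(o['tool_rot']).as_matrix(); g=place(SP,[(-142,-85,0)])[0]; d=g-o['position']; print((Rt.T@d*1000).round(1))
```

```text
t 17.72 pos [ 0.6232 -0.0735  0.1327] stop [-104.1 -150.3] yawy -15.1 F [-0.  -0.1 -0.4] w 0.0565
[132.6 -59.3 -46.8]
```

Call:
move_arm([
  [-0.5,0,-10,-8,7],
  [-0.5,0,-20,-16,14],
  [-0.5,0,-30,-24,21],
  [-0.5,0,-40,-32,28],
  [-0.5,0,-50,-40,35],
  [-0.5,0,-59,-47,42],
  [-0.5,0,-59,-47,49],
  [-0.5,0,-59,-47,56],
])

```text
time: 18.38
position: [0.5771, -0.0122, 0.1314]
tool_rot: [-0.697, -0.117, 0.698, -0.116]
ft_force: [0.4, -0.6, -0.1]
grip_width: 0.0653
```

Call:
move_arm([
  [-0.5,10,0,0,7],
  [-0.5,35,0,0,12.6],
  [-0.5,60,0,0,12.6],
  [-0.5,80,0,0,12.6],
  [-0.5,88,0,0,12.6],
  [-0.5,90,0,0,12.6],
])

```text
time: 18.88
position: [0.5767, -0.013, 0.0397]
tool_rot: [-0.705, -0.042, 0.707, -0.041]
ft_force: [-0.4, 0.4, -0.3]
grip_width: 0.0652
```

Run:
```python
from h import *
o=state()
```

```text
t 18.88 pos [ 0.5767 -0.013   0.0397] stop [-143.7  -85. ] yawy -83.32 F [-0.4  0.4 -0.3] w 0.0652
```

Call:
move_arm([
  [-0.5,0,0,-5,0],
  [-0.5,0,0,-10,0],
  [-0.5,0,0,-15,0],
  [-0.5,0,0,-19,0],
  [-0.5,0,0,-21,0],
  [-0.5,0,0,-22,0],
])

```text
time: 19.38
position: [0.599, -0.011, 0.0421]
tool_rot: [-0.705, -0.041, 0.707, -0.041]
ft_force: [-4.7, -2.1, 3.1]
grip_width: 0.0654
```

Call:
move_arm([
  [-0.5,0,0,-1,0],
  [-0.5,0,0,-2,0],
  [-0.5,0,0,-2,0],
])

```text
time: 19.63
position: [0.599, -0.0107, 0.0415]
tool_rot: [-0.704, -0.042, 0.708, -0.041]
ft_force: [-5.7, -1.0, 5.1]
grip_width: 0.0653
```

Call:
move_arm([
  [-0.5,0,0,-1,0],
  [-0.5,0,0,-2,0],
  [-0.5,0,0,-2,0],
])

```text
time: 19.88
position: [0.5992, -0.0106, 0.0414]
tool_rot: [-0.702, -0.042, 0.71, -0.041]
ft_force: [-8.9, -3.1, 7.1]
grip_width: 0.0651
```

Run:
```python
from h import *
o=state()
```

```text
t 19.88 pos [ 0.5992 -0.0106  0.0414] stop [-121.1  -85.1] yawy -83.31 F [-8.9 -3.1  7.1] w 0.0651
```

Call:
move_arm([
  [-0.5,0,0,-1,0],
  [-0.5,0,0,-2,0],
  [-0.5,0,0,-3,0],
  [-0.5,0,0,-3,0],
])

```text
time: 20.22
position: [0.5994, -0.0104, 0.0412]
tool_rot: [-0.7, -0.042, 0.712, -0.041]
ft_force: [-14.1, -4.1, 10.2]
grip_width: 0.0649
```

Call:
move_arm([
  [-0.5,0,0,4,0],
  [-0.5,0,0,10,0],
  [-0.5,-15,0,18,0],
  [-0.5,-45,0,20,0],
  [-0.5,-80,0,20,0],
  [-0.5,-115,0,20,0],
  [0,-150,10,25,0],
  [1,-160,40,45,0],
])

```text
time: 20.88
position: [0.5729, -0.0536, 0.2078]
tool_rot: [0.712, 0.042, -0.7, 0.044]
ft_force: [1.1, -0.4, -0.3]
grip_width: 0.0585
```

Call:
move_arm([
  [1,0,30,20,0],
  [1,0,60,40,0],
  [1,0,90,60,0],
  [1,0,120,80,0],
  [1,0,150,100,0],
  [1,0,180,120,0],
  [1,0,210,145,0],
  [1,0,240,165,0],
])

```text
time: 21.55
position: [0.4303, -0.3146, 0.2019]
tool_rot: [0.707, 0.041, -0.705, 0.042]
ft_force: [0.7, 0.4, -0.3]
grip_width: 0.0064
```

Run:
```python
from h import *
o=state(); c=robot.camera('wrist'); save(c['image'],'w11.png'); pickle.dump((c,o),open('w11.pkl','wb'))
c=robot.camera('scene'); save(cv2.resize(c['image'][140:290,270:420],None,fx=4,fy=4,interpolation=cv2.INTER_CUBIC),'c11.png')
c=robot.camera('side'); save(cv2.resize(c['image'][130:250,220:360],None,fx=5,fy=5,interpolation=cv2.INTER_CUBIC),'s11.png')
```

```text
t 21.55 pos [ 0.4303 -0.3146  0.2019] stop [-322.3 -368.8] yawy -83.29 F [ 0.7  0.4 -0.3] w 0.0064
```

View pics/w11.png

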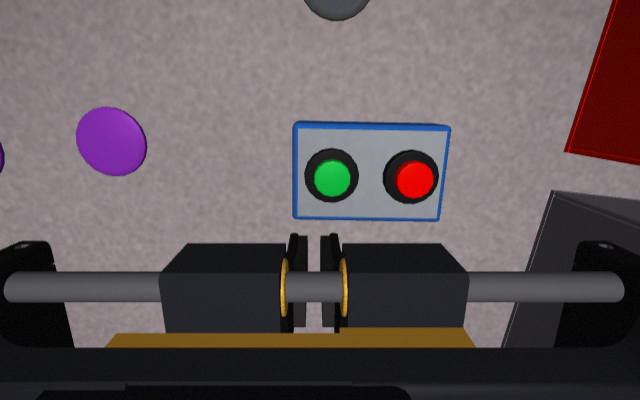

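View pics/c11.png

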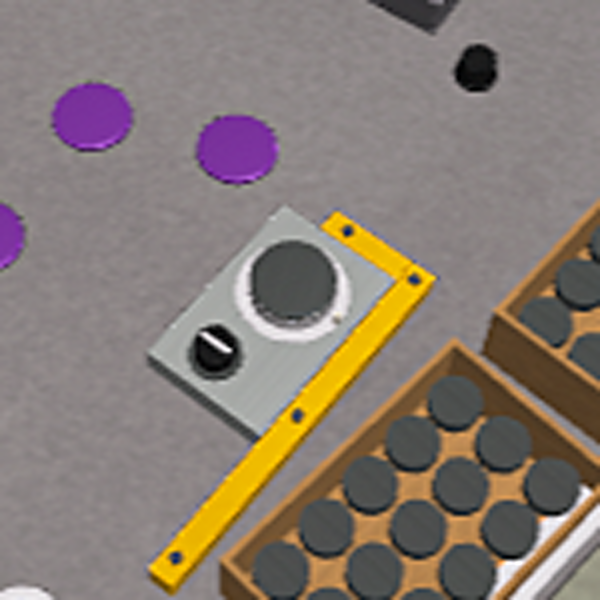

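View pics/s11.png

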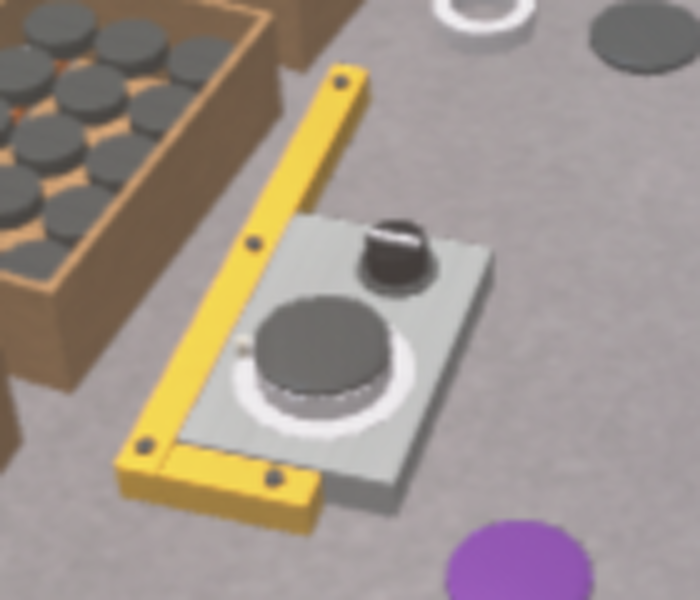

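Hob flush on both rails, cap seated. In the wrist view green is at (332,179) and red at (415,180). Next I'll triangulate the green top.

Run:
```python
from h import *
W,o=pickle.load(open('w11.pkl','rb')); S=pickle.load(open('scene0.pkl','rb')); D=pickle.load(open('side0.pkl','rb'))
for n,c,b in (('S',S,(180,220,222,262)),('D',D,(390,110,425,145)),('W',W,(290,140,460,210))):
    x0,y0,x1,y1=b; hsv=cv2.cvtColor(c['image'],cv2.COLOR_RGB2HSV)[y0:y1,x0:x1]
    g=(abs(hsv[...,0].astype(int)-65)<20)&(hsv[...,1]>120)&(hsv[...,2]>80)
    ys,xs=np.nonzero(g); print(n,xs.mean()+x0,ys.mean()+y0,xs.min()+x0,xs.max()+x0,ys.min()+y0,ys.max()+y0,g.sum())
for z in (.05,.055,.06,.065):
    print(z,unproj(W,[(332,179),(415,180)],z,o).round(4)[:,:2].tolist(),unproj(S,[(206.5,235.5)],z).round(4)[:,:2],unproj(D,[(408.3,132.5)],z).round(4)[:,:2])
save(cv2.resize(S['image'][215:265,170:230],None,fx=8,fy=8,interpolation=cv2.INTER_CUBIC),'cb.png')
```

```text
S 205.76530612244898 234.78571428571428 200 211 230 240 98
D 407.8833333333333 131.2 403 413 128 134 60
W 331.6577243293247 177.6540240518039 314 350 159 196 1081
0.05 [[0.4439, -0.3291], [0.4516, -0.4024]] [[ 0.4443 -0.3274]] [[ 0.4488 -0.3443]]
0.055 [[0.4449, -0.3287], [0.4525, -0.4007]] [[ 0.4471 -0.328 ]] [[ 0.4477 -0.3375]]
0.06 [[0.446, -0.3283], [0.4534, -0.399]] [[ 0.4499 -0.3285]] [[ 0.4466 -0.3306]]
0.065 [[0.447, -0.3278], [0.4543, -0.3974]] [[ 0.4527 -0.329 ]] [[ 0.4455 -0.3238]]
```

View pics/cb.png

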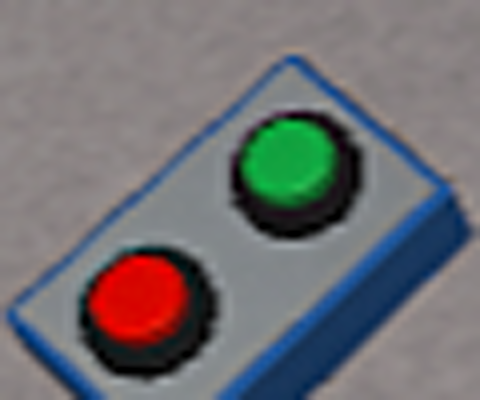

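Call:
move_arm([
  [1,10,8,-7,0],
  [1,30,15.7,-14.5,0],
  [1,55,15.7,-14.5,0],
  [1,75,15.7,-14.5,0],
  [1,90,15.7,-14.5,0],
  [1,100,15.7,-14.5,0],
  [1,100,15.7,-14.5,0],
])

```text
time: 22.28
position: [0.4471, -0.3248, 0.0997]
tool_rot: [-0.705, -0.043, 0.707, -0.041]
ft_force: [-0.5, 1.0, 1.4]
grip_width: 0.0002
```

Run:
```python
from h import *
o=state(); c=robot.camera('side'); save(cv2.resize(c['image'][80:180,340:460],None,fx=5,fy=5,interpolation=cv2.INTER_CUBIC),'s12.png')
c=robot.camera('scene'); save(cv2.resize(c['image'][190:280,150:260],None,fx=6,fy=6,interpolation=cv2.INTER_CUBIC),'c12.png')
```

```text
t 22.28 pos [ 0.4471 -0.3248  0.0997] stop [-306.7 -380.7] yawy -83.22 F [-0.5  1.   1.4] w 0.0002
```

View pics/s12.png

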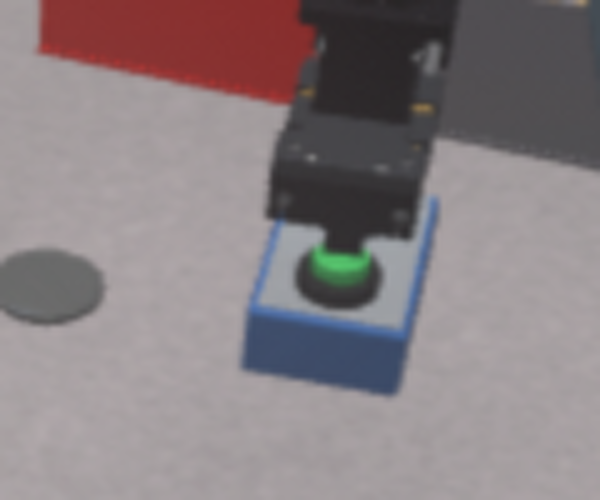

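View pics/c12.png

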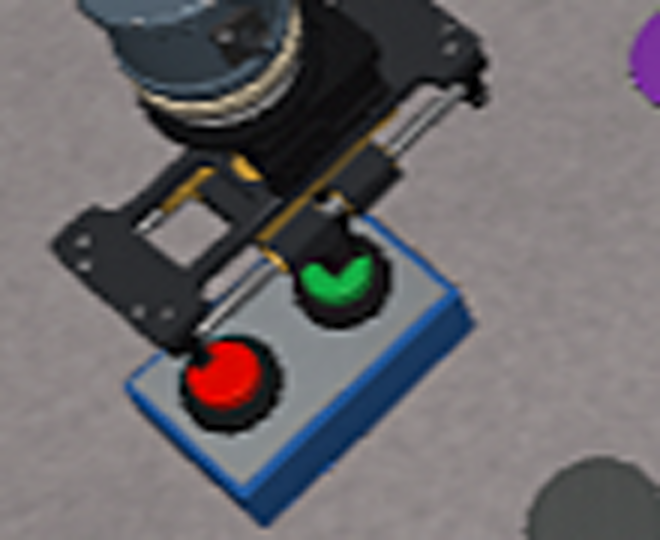

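Call:
move_arm([
  [1,4,3.5,0,0],
  [1,8,3.5,0,0],
  [1,11,3.5,0,0],
  [1,12,3.5,0,0],
])

```text
time: 22.72
position: [0.4482, -0.331, 0.0899]
tool_rot: [0.707, 0.041, -0.705, 0.042]
ft_force: [0.9, -0.2, 3.3]
grip_width: 0.0004
```

Call:
move_arm([
  [1,2,0,0,0],
  [1,4,0,0,0],
  [1,4,0,0,0],
])

```text
time: 22.97
position: [0.4482, -0.3309, 0.0864]
tool_rot: [0.706, 0.041, -0.705, 0.042]
ft_force: [0.1, -0.7, 4.7]
grip_width: 0.0003
```

Call:
move_arm([
  [1,2,0,0,0],
  [1,3,0,0,0],
  [1,3,0,0,0],
])

```text
time: 23.22
position: [0.4483, -0.331, 0.0861]
tool_rot: [0.707, 0.04, -0.705, 0.042]
ft_force: [-2.5, 1.9, 24.1]
grip_width: 0.0005
```

Run:
```python
from h import *
o=state(); c=robot.camera('side'); save(cv2.resize(c['image'][80:180,340:460],None,fx=5,fy=5,interpolation=cv2.INTER_CUBIC),'s13.png')
```

```text
t 23.22 pos [ 0.4483 -0.331   0.0861] stop [-306.2 -387.1] yawy -83.28 F [-2.5  1.9 24.1] w 0.0005
```

Call:
move_arm([
  [1,-3,0,0,0],
  [1,-8,0,0,0],
  [1,-15,0,0,0],
  [1,-30,0,0,0],
  [1,-55,0,0,0],
  [1,-80,0,0,0],
  [1,-105,0,10,0],
  [1,-120,0,20,0],
])

```text
time: 23.93
position: [0.4278, -0.3323, 0.2044]
tool_rot: [0.706, 0.041, -0.706, 0.042]
ft_force: [0.4, -0.7, -0.5]
grip_width: 0.0003
```

Run:
```python
from h import *
o=state(); c=robot.camera('wrist'); save(c['image'],'w14.png')
c=robot.camera('scene'); save(c['image'],'c14.png')
c=robot.camera('side'); save(c['image'],'s14.png'); save(cv2.resize(c['image'][130:250,220:360],None,fx=5,fy=5,interpolation=cv2.INTER_CUBIC),'s14c.png')
```

```text
t 23.93 pos [ 0.4278 -0.3323  0.2044] stop [-326.7 -386.1] yawy -83.24 F [ 0.4 -0.7 -0.5] w 0.0003
```

View pics/s13.png

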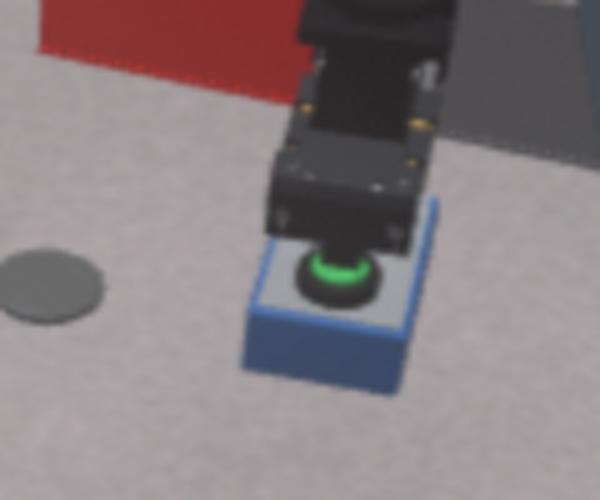

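View pics/w14.png

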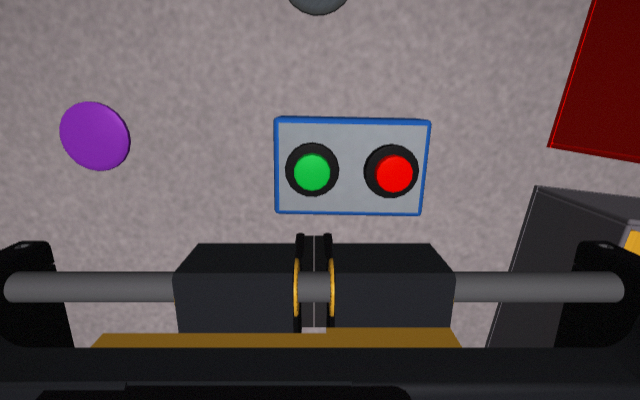

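View pics/c14.png

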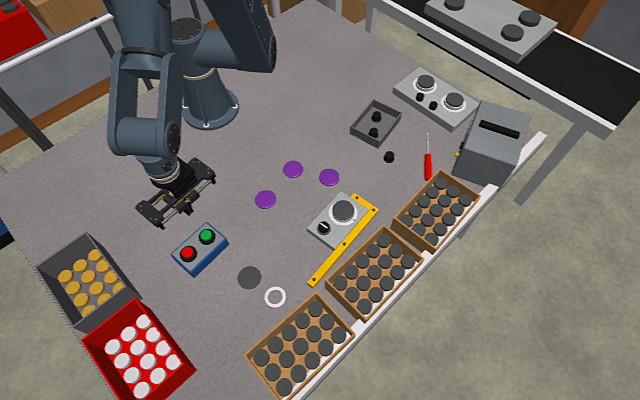

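View pics/s14c.png

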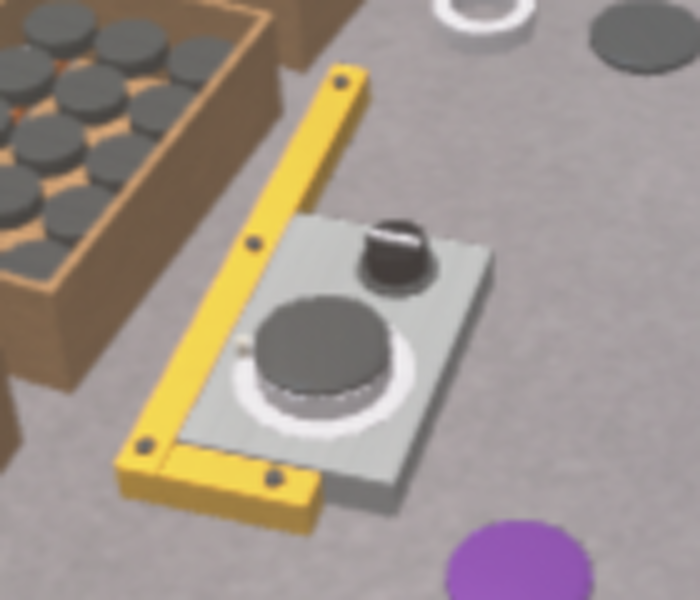

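Run:
```python
from h import *
state(); print(robot.hand_in())
```

```text
t 24.08 pos [ 0.4273 -0.3323  0.2032] stop [-327.2 -386.1] yawy -83.35 F [-0.2 -0.5  0. ] w 0.0005
the job is handed in; nothing more can be done
None
```

I pushed the hob insert along the bench into the corner stop, first along x, then along y. I then pressed it once more against each rail before pressing the green button once and handing in at 24.1 s.

- **Seating:** on each rail the force rose to about 12–14 N without the insert moving. The second push stopped within 0.3 mm of the first on both rails. The wrist, scene and side views show no visible gap, and the cap is seated on the burner.
- **Button:** at about 5 N the arm was still moving. It then stopped hard, reaching 24 N, so I take the button as fully down. Afterwards the wrist view shows it standing level with the red one again. The red button was not touched.
- **Height disagreement:** my camera estimates of the green button's top varied between about 61 and 65 mm, while the force readings suggested about 67 mm. I relied on the force and the hard stop for the press.
- **Other items:** the last scene view shows everything else in its starting place, and the arm ended clear of everything. I never measured the gap directly; that rests on force, repeated position and pictures.

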